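# Roll the pipe offcut up the gutter and shut the keeper behind it

### The job

A short steel pipe offcut lies across the foot of the sloped plywood gutter. With your fingertips, push it steadily up the gutter and over the crest until it settles against the green end stop, then swing the orange keeper arm fully shut behind it so that it cannot roll back. Do not lift the pipe out of the gutter, flick it or let it race back down, and leave the other things on the bench where they are.

Things in the scene. Friction and masses are not known exactly. Their poses are not given: they have to be found in the camera images.
- gutter: Plywood gutter fixed to the bench; place and heading vary. Origin: centre of the underside of its base board (345 x 130 x 4 mm), on the bench. x points uphill, y left when looking uphill, z up; 'jig frame' below means this frame. The gutter's floor is 59 mm wide (y -29.5 to 29.5 mm) between side lips 6 mm thick that stand 12 mm above the floor.
- gutter_foot (a point): Lower end of the gutter's floor, mid-width: jig x = -160 mm, z = 14 mm. From here the floor rises at 8 degrees to the crest. Just below it a low cross lip, jig x = -170 to -160 mm with its top at z = 22 mm, keeps the pipe in; a fingertip can reach down behind the pipe over this lip.
- gutter_crest (a point): The crest, mid-width: highest line of the gutter's floor, jig x = 70 mm, z = 46 mm. Beyond it the floor falls at 7 degrees towards the end stop.
- gutter_stop (a point): Where the floor meets the face of the green end stop, mid-width: jig x = 125 mm, z = 40 mm. The stop is 18 mm thick, 90 mm wide, its top at z = 89 mm.
- pipe: Steel pipe offcut lying across the gutter, 42 mm diameter, 56 mm long, about 0.17 kg, blue stripe. Origin: its middle; y is its axis; x and z turn as it rolls. Rolls freely. Starts against the foot lip, middle at jig x = -145, z = 37 mm, and rolls back there if let go short of the crest. Past the crest it rolls by itself to the end stop, middle at jig x = 104, z = 63 mm.
- keeper (a joint): Angle q of the orange keeper arm about its upright pivot beside the gutter: 0 is fully shut, square across the gutter just behind the seated pipe, at a hard stop; grows as the arm swings downhill (1.57 = straight downhill alongside the gutter). Starts open, 1.5 to 2.0, clear of the pipe. Stiff hinge: stays where left, moves at about 1 N.
- keeper_pivot (a point): Keeper's pivot at half the arm's height: jig x = 72, y = 52, z = 71 mm. The arm is a flat bar 10 mm thick, 20 mm high (61 to 81 mm above the bench, clear above the side lips), reaching 98 mm from the pivot; at angle q it points along (-sin q, -cos q) in jig x, y. The post below it is 20 mm across and 60 mm high.
- keeper_end (a point): The middle of the free end of the keeper arm, 98 mm from the pivot, at half the arm's height.
- spare_pipe: Bystander: a steel pipe piece standing upright beside the gutter's right side, 42 mm across, 70 mm high. Origin: centre of its underside. Leave alone.
- pine_block: Bystander: pine block 90 x 45 x 35 mm lying beside the gutter's right side. Origin: centre of its underside. Leave alone.
- glue: Bystander: yellow glue bottle, 56 mm across, 130 mm high, standing. Origin: centre of its underside. Leave alone.
- screwdriver: Bystander: red-handled screwdriver lying on the bench, about 200 mm long. Leave alone.
- tape_measure: Bystander: yellow and black tape measure 70 x 40 x 65 mm. Origin: centre of its underside. Leave alone.
- pencil_cup: Bystander: empty blue metal cup, 72 mm across, 100 mm high. Origin: centre of its underside. Leave alone.

How it is judged:
By the outcome, as a careful person would: the job done as asked, in the order asked, and still so for the second after the job is handed in, with the robot touching nothing.
It also fails if it takes over 56 s, if anything falls off the work surface, if the arm or the gripper's body presses on something with over 40 N, if the wrist force passes 120 N, or if a joint passes its speed limit or range.

### The arm

A 6-joint arm with a two-finger parallel gripper is mounted at the origin on the work surface. World frame = base frame: x ahead of the robot, y to its left, z up, the work surface at z = 0. Lengths are in m, angles in degrees, forces in N, time in s.
With the tool pointing down it reaches from about 0.4 to 0.825 m from the base axis. Payload 7 kg.
Tool frame: the origin (TCP) lies between the finger pads; the fingertips stand 22 mm ahead of it and the grasp point (between the pads) lies 3 mm ahead of it; z points along the fingers, y is the direction in which the jaws open and shut (so a half turn about z gives the same grasp; the last joint's range is limited). The gripper opens to 88 mm and grips with 3 to 60 N. Pads are 19 mm wide; open, the fingers measure 130 mm over their backs; the gripper's body (78 mm by 193 mm) begins 47 mm behind the grasp point.
Start: joints at [90.476, 20.546, 0.682, 0, -70.136, -16.507], TCP at [0.186, 0.649, 0.249] pointing down, gripper open.
Joint ranges: [-176.03, 176.03], [-82.01, 121.73], [-58.28, 71.71], [-173.87, 95.51], [-174.79, -0.11], [-173.66, 173.66]. Speed limits (degrees/s): [136.94, 136.94, 172.46, 180, 180, 180].

### API

Orientations are given as [roll, pitch, yaw] about the fixed x, y, z axes, in that order (R = Rz(yaw) Ry(pitch) Rx(roll)).
In Python, from plant import telemetry, cams, r gives the robot as it stands.
- The arm moves only by the tool carry_out, never from a script. Its argument "commands" is one flat list of numbers, 5 for each row, row after row: the shift along the world's x, y, z as a fraction of full scale, then the turn about the world's z as a fraction of full scale, then the gripper's target within -1 to 1 (shut at 1, half-way at 0, fully open at -1). In form: [x, y, z, turn, claw, x, y, z, turn, claw, ...]. A call has 1 to 8 rows; each row shifts and turns the commanded pose from where the row before left it; what a row does not reach is not made up. Full scale, the value 1, is 0.04 m for a shift and 4 degrees for a turn. A row lasts 1/10 s, in which the tool goes at most 50 mm and 8.59 degrees, less where a joint would pass 70% of its speed; a pose out of reach is approached as far as the arm can. A call with a number of a shift or a turn outside -1 to 1 is refused whole. A call with a gripper value outside its range is refused whole. The fingers move at their own pace and stop on an object; "grip_force" is the grip in N (left out, the last holds). Time passes only in rows, so rows that do not move let the fingers close. It gives the time, the measured TCP pose, the force and the opening at its end, in the units of the state.
- telemetry.get_state(): the state, without advancing time (a new reading comes with each control period).
- cams.capture(name): name is "scene" or "top" or "wrist"; returns a dict with "frame" (384x512x3 uint8, red, green, blue), "camera_matrix" (3x3 intrinsics, pixels), "camera_from_world" (4x4, takes a point from world to camera coordinates); the wrist camera has in their place "mount" (4x4, takes a point from camera to tool coordinates, whose origin is the TCP and whose axes are the flange's). Camera axes: x right, y down, z forward; pixel columns grow to the right and rows downward; lengths in m; the calibration is good to about 2 mm. A picture is of the moment at which its call begins: read the wrist's pose just before it. There is no depth.
- r.close_job(): hands the job in, once; it reports no verdict.
The state is a dict: "time_s": time; "joints": joint angles; "qd": joint speeds; "joint_torque": joint torques, N m; "tcp_pos": TCP position; "eef_rot": TCP orientation; "contact_force": force on the tool from outside, world axes, zero at the start; "moment": the same for the moment, N m; "gripper_width": finger opening in m.
Only numpy, scipy, OpenCV 4.12 (cv2) and the standard library are available. Lean on these libraries where they do the work, as an engineer would, in place of code of your own. Each camera call takes 0.05 s, during which the arm holds its last target. There are 200 camera calls.

## Working session

There is one attempt and no reset: what is moved stays moved. The work goes in short steps, Python scripts to look and compute and a tool call to move; the robot and the scene stay as the last step left them, time stands still between calls to the robot, and variables do not carry over. Pictures are saved under pics/ and viewed, about 8 in all and at most 12, crops included, and the job is handed in when it is done.

Besides the shell and the picture viewer there is one more tool, called after "Emit:" as name(argument=value, ...) on one line, values as JSON. carry_out: Moves the arm, as the interface text tells. Shift numbers are shares of 0.04 m and turn numbers shares of 4 degrees, none past 1 either way. Its arguments: {"type":"object","properties":{"commands":{"type":"array"},"grip_force":{"type":"number"}},"required":["commands"]}

```bash
mkdir -p pics; ls; python3 - <<'E'
from plant import telemetry, cams, r
import cv2,numpy as np,pickle
print(telemetry.get_state())
d={}
for n in("scene","top"):
    c=cams.capture(n);d[n]=c
    cv2.imwrite(f"pics/{n}0.png",c["frame"][:,:,::-1]); print(n,c["camera_matrix"],c["camera_from_world"])
pickle.dump(d,open("c0.pkl","wb"))
E
```

```text
pics
{'time_s': 0.0, 'joints': array([ 9.04737908e+01,  2.05906175e+01,  6.35178734e-01, -2.11058036e-02,
       -7.01350361e+01, -1.65052080e+01]), 'qd': array([ 0.06615854, -0.01062675, -0.00644568,  0.01024241,  0.06031827,
       -0.01857   ]), 'joint_torque': array([-6.83139187e-04, -5.82720852e+01,  2.93073517e+01,  6.99724406e+00,
        7.07796498e-03, -1.50551791e-04]), 'tcp_pos': array([0.186322  , 0.64831696, 0.24763945]), 'eef_rot': array([ 1.79907616e+02, -6.68337186e-03, -1.60385993e+01]), 'contact_force': array([-1.15754811, -0.03162288,  0.95690896]), 'moment': array([-0.00067379, -0.01677559,  0.03421904]), 'gripper_width': 0.08781796607543599}
scene [[390.81079901   0.         257.82963383]
 [  0.         390.81079901 189.78271447]
 [  0.           0.           1.        ]] [[ 0.55028542  0.83490924  0.01060763 -0.29205969]
 [ 0.52049205 -0.33306514 -0.78622874 -0.23879235]
 [-0.65289661  0.4381714  -0.61784451  1.57706636]
 [ 0.          0.          0.          1.        ]]
top [[419.04922263   0.         256.88371833]
 [  0.         419.04922263 189.09848817]
 [  0.           0.           1.        ]] [[-0.03012127 -0.99949675  0.00994776 -0.00294902]
 [-0.98440897  0.02793816 -0.17366183  0.59353431]
 [ 0.17329651 -0.01502358 -0.9847551   1.24357909]
 [ 0.          0.          0.          1.        ]]
```

View pics/scene0.png

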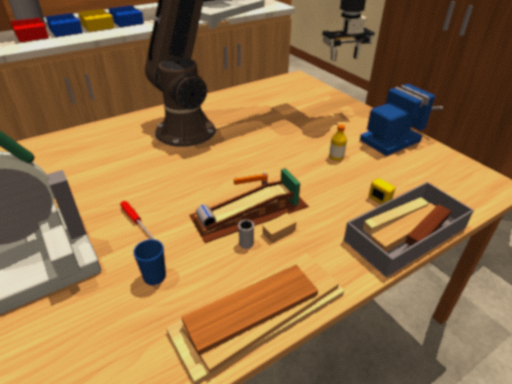

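View pics/top0.png

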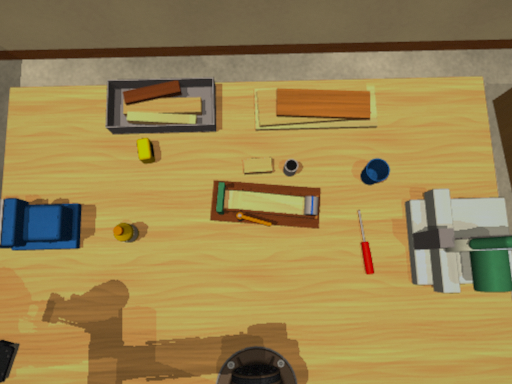

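Scene: gutter lies roughly along world +y; pipe at top-view (311,205), green stop at (221,197), keeper at (255,219) on the robot's side. I'll zoom in and fit the board.

```bash
cat > h.py <<'E'
import numpy as np,cv2,pickle
def ray(c,px,z):
    K,T=c["camera_matrix"],c["camera_from_world"];R,t=T[:3,:3],T[:3,3]
    o=-R.T@t; d=R.T@np.linalg.inv(K)@np.array([px[0],px[1],1.]); return o+d*(z-o[2])/d[2]
def proj(c,P):
    T=c["camera_from_world"];p=T[:3,:3]@np.asarray(P)+T[:3,3];p=c["camera_matrix"]@p;return p[:2]/p[2]
E
python3 - <<'E'
from h import *
d=pickle.load(open("c0.pkl","rb"))
c=d["top"];im=cv2.cvtColor(c["frame"],cv2.COLOR_RGB2BGR)
a=cv2.resize(im[160:240,200:335],(800,474),interpolation=cv2.INTER_CUBIC);cv2.imwrite("pics/t1.png",a)
hsv=cv2.cvtColor(im,cv2.COLOR_BGR2HSV)
m=((hsv[...,2]<125)&((hsv[...,0]<18)|(hsv[...,0]>170))).astype(np.uint8)*255
m[:170]=0;m[240:]=0;m[:,:200]=0;m[:,335:]=0
cs,_=cv2.findContours(m,cv2.RETR_EXTERNAL,cv2.CHAIN_APPROX_NONE)
P=np.vstack([k for k in cs if cv2.contourArea(k)>15]);r=cv2.minAreaRect(P);B=cv2.boxPoints(r)
W=np.array([ray(c,b,0.004) for b in B]);print(r,B,W,np.linalg.norm(W-np.roll(W,1,0),axis=1))
print(W.mean(0))
g=((hsv[...,0]>55)&(hsv[...,0]<90)&(hsv[...,1]>90)).astype(np.uint8)*255
g[:,:200]=0;g[:,300:]=0;g[:170]=0;g[240:]=0
gc=max(cv2.findContours(g,0,1)[0],key=cv2.contourArea);print("green",cv2.minAreaRect(gc),[ray(c,b,.089) for b in cv2.boxPoints(cv2.minAreaRect(gc))])
E
```

```text
((266.2984924316406, 195.8201446533203), (107.82869720458984, 55.38479232788086), 4.343239784240723) [[210.4418  219.35   ]
 [214.63614 164.12427]
 [322.15518 172.29028]
 [317.96085 227.51602]] [[ 0.50865334  0.12877447  0.004     ]
 [ 0.6876037   0.11325576  0.004     ]
 [ 0.65084134 -0.23383369  0.004     ]
 [ 0.47288562 -0.21034348  0.004     ]] [0.34099899 0.17962199 0.34903089 0.17949938]
[ 0.579996   -0.05053673  0.004     ]
green ((220.23358154296875, 197.56378173828125), (6.19401741027832, 30.97008514404297), 4.969740390777588) [array([0.51893681, 0.10432918, 0.089     ]), array([0.61202442, 0.09504489, 0.089     ]), array([0.60985768, 0.07653072, 0.089     ]), array([0.51680513, 0.08605326, 0.089     ])]
```

View pics/t1.png

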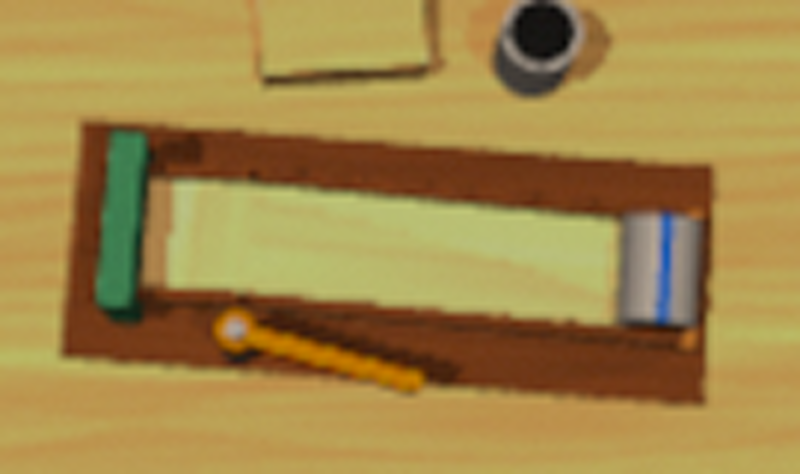

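```bash
python3 - <<'E'
from h import *
from scipy.optimize import least_squares
d=pickle.load(open("c0.pkl","rb"));c=d["top"]
f=lambda u,v:np.array([200+(u+.5)/800*135-.5,160+(v+.5)/474*80-.5])
# crop px -> jig point (world z known)
obs=[((82,122),(.1725,-.065,.004)),((712,167),(-.1725,-.065,.004)),((703,404),(-.1725,.065,.004)),((63,354),(.1725,.065,.004)),
 ((234,329),(.072,.052,.081)),((112,131),(.143,-.045,.089)),((147,133),(.125,-.045,.089)),((99,303),(.143,.045,.089)),((132,307),(.125,.045,.089))]
W=np.array([ray(c,f(*o[0]),o[1][2])[:2] for o in obs]);J=np.array([o[1][:2] for o in obs])
def tr(p,J):
    s,k=np.sin(p[2]),np.cos(p[2]);return p[:2]+J@np.array([[k,s],[-s,k]])
s=least_squares(lambda p:(tr(p,J)-W).ravel(),[.58,-.05,1.5])
print(s.x,np.degrees(s.x[2]));print(np.round((tr(s.x,J)-W)*1000,1))
np.save("jig.npy",s.x)
pw=ray(c,f(662,268),.058)[:2];print("pipe top",pw,"exp",tr(s.x,np.array([[-.145,0]])))
e=ray(c,f(415,380),.081)[:2];pv=tr(s.x,np.array([[.072,.052]]))[0]
v=e-pv;k=s.x[2];jx=v@[np.cos(k),np.sin(k)];jy=v@[-np.sin(k),np.cos(k)];print("keeper v",jx,jy,"q",np.arctan2(-jx,-jy))
# overlay check in scene camera
sc=d["scene"];im=cv2.resize(cv2.cvtColor(sc["frame"],cv2.COLOR_RGB2BGR)[150:260,170:330],(800,550),interpolation=cv2.INTER_CUBIC)
for P in [(.1725,.065,.004),(.1725,-.065,.004),(-.1725,-.065,.004),(-.1725,.065,.004),(.125,.045,.089),(.125,-.045,.089),(.072,.052,.081),(-.145,.028,.037),(-.145,-.028,.037),(.07,0,.046)]:
    w=tr(s.x,np.array([P[:2]]))[0];q=proj(sc,[*w,P[2]]);cv2.circle(im,(int((q[0]-170+.5)*5),int((q[1]-150+.5)*5)),5,(255,0,255),1)
cv2.imwrite("pics/s1.png",im)
for n,P in dict(pivot=(.072,.052),foot=(-.16,0),behind=(-.185,0),crest=(.07,0)).items():print(n,tr(s.x,np.array([P])))
E
```

```text
[ 0.55407237 -0.04442706  1.46802251] 84.11149428729894
[[ 1.7  2.7]
 [ 0.8  0.4]
 [-0.3  1.8]
 [-1.6  4.3]
 [-1.  -3.2]
 [ 0.9 -1.9]
 [ 0.6 -2. ]
 [-0.9 -0.4]
 [-0.2 -1.8]]
pipe top [ 0.53857609 -0.18522963] exp [[ 0.53919639 -0.18866196]]
keeper v -0.08950258878076069 0.018311330032028884 q 1.7726013779089826
pivot [[0.50973345 0.03252786]]
foot [[ 0.5376575  -0.20358281]]
behind [[ 0.53509267 -0.2284509 ]]
crest [[0.56125388 0.02520358]]
```

View pics/s1.png

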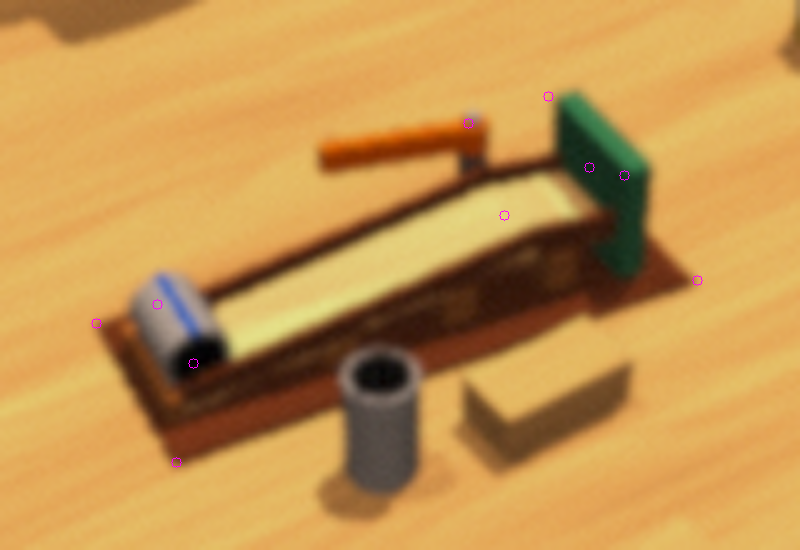

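The board corners agree, and the raised points sit about 3 mm further uphill than the fit. That is good enough to start. Keeper q ≈ 1.77. I'm moving to a hover behind the foot, fingers shut, with the jaw axis across the gutter.

Emit:
carry_out(commands=[0.7,-0.9,0,-1,1,0.7,-0.9,0,-1,1,0.7,-0.9,0,-1,1,0.7,-0.9,0,-1,1,0.7,-0.9,0,-1,1,0.7,-0.9,0,-1,1,0.7,-0.9,0,-1,1,0.7,-0.9,0,-1,1], grip_force=10)

```text
time_s: 0.9
tcp_pos: [0.4111, 0.359, 0.2485]
eef_rot: [180.0, 0.0, -48.2]
contact_force: [0.8, 0.9, 0.3]
gripper_width: 0.0291
```

Emit:
carry_out(commands=[0.7,-0.9,0,-1,1,0.7,-0.9,0,-1,1,0.7,-0.9,0,-1,1,0.7,-0.9,0,-1,1,0.3,-0.9,0,-1,1,0,-0.9,0,-1,1,0,-0.9,0,-1,1,0,-0.9,0,-1,1])

```text
time_s: 1.7
tcp_pos: [0.5341, 0.0711, 0.2482]
eef_rot: [180.0, -0.0, -80.2]
contact_force: [-0.1, -0.9, -0.4]
gripper_width: 0.0004
```

Emit:
carry_out(commands=[0,-0.9,0,-1,1,0,-0.9,0,-1,1,0,-0.9,0,-1,1,0,-0.9,0,-1,1,0,-0.9,0,0,1,0,-0.9,0,0,1,0,-0.9,0,0,1,0,0,0,0,1])

```text
time_s: 2.5
tcp_pos: [0.5338, -0.1825, 0.2479]
eef_rot: [179.9, -0.0, -96.2]
contact_force: [0.5, 0.8, -0.4]
gripper_width: 0.0007
```

```bash
python3 - <<'E'
from plant import telemetry, cams, r
from h import *
from scipy.spatial.transform import Rotation as Ro
s=telemetry.get_state();c=cams.capture("wrist");print(s["tcp_pos"],s["eef_rot"],c["mount"])
T=np.eye(4);T[:3,:3]=Ro.from_euler("xyz",s["eef_rot"],degrees=True).as_matrix();T[:3,3]=s["tcp_pos"]
c["camera_from_world"]=np.linalg.inv(T@c["mount"]);pickle.dump(c,open("w1.pkl","wb"))
im=cv2.cvtColor(c["frame"],cv2.COLOR_RGB2BGR);p=np.load("jig.npy");k,sn=np.cos(p[2]),np.sin(p[2])
for P in [(-.1725,-.065,.004),(-.1725,.065,.004),(-.145,.028,.058),(-.145,-.028,.058),(-.166,.0,.037),(-.124,0,.037),(.07,.0,.046)]:
    q=proj(c,[p[0]+k*P[0]-sn*P[1],p[1]+sn*P[0]+k*P[1],P[2]]);print(P,q);cv2.circle(im,tuple(int(v) for v in np.clip(q,-999,999)),4,(255,0,255),1)
cv2.imwrite("pics/w1.png",im)
E
```

```text
[ 0.53378804 -0.18248586  0.24791546] [ 1.79924908e+02 -2.82282921e-02 -9.62312174e+01] [[ 8.49613318e-04 -9.60627708e-01 -2.77837514e-01  7.40885191e-02]
 [ 9.99999602e-01  8.91679682e-04 -2.50478396e-05  2.17285436e-04]
 [ 2.71803715e-04 -2.77837382e-01  9.60628084e-01 -1.34375058e-01]
 [ 0.00000000e+00  0.00000000e+00  0.00000000e+00  1.00000000e+00]]
(-0.1725, -0.065, 0.004) [203.42510211 144.7096494 ]
(-0.1725, 0.065, 0.004) [305.7960387  144.16773107]
(-0.145, 0.028, 0.058) [279.08030986 174.3593942 ]
(-0.145, -0.028, 0.058) [229.07890508 174.62192148]
(-0.166, 0.0, 0.037) [254.20864651 153.13891466]
(-0.124, 0, 0.037) [254.57195414 187.94450935]
(0.07, 0.0, 0.046) [255.90567814 327.63780022]
```

View pics/w1.png

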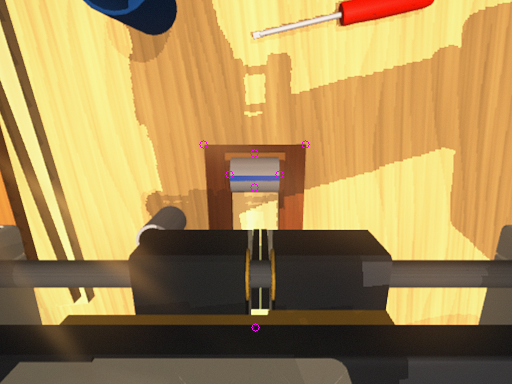

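Emit:
carry_out(commands=[0,-0.6,0,0,1,0,-0.62,0,0,1,0,0,-0.8,0,1,0,0,-0.9,0,1,0,0,-0.9,0,1,0,0,-0.9,0,1,0,0,-0.8,0,1,0,0,-0.6,0,1])

```text
time_s: 3.35
tcp_pos: [0.5335, -0.227, 0.0504]
eef_rot: [179.9, 0.0, -96.0]
contact_force: [0.3, 0.3, -0.4]
gripper_width: 0.0005
```

Emit:
carry_out(commands=[0,0,0,0,1,0,0,0,0,1])

```text
time_s: 3.55
tcp_pos: [0.5347, -0.2276, 0.0528]
eef_rot: [180.0, -0.0, -96.0]
contact_force: [1.0, -0.2, 0.3]
gripper_width: 0.0008
```

Emit:
carry_out(commands=[0.01,0.1,0,0,1,0.01,0.1,0,0,1,0.01,0.1,0.01,0,1,0.01,0.1,0.014,0,1,0.01,0.1,0.014,0,1,0.01,0.1,0.014,0,1,0.01,0.1,0.014,0,1,0.01,0.1,0.014,0,1])

```text
time_s: 4.35
tcp_pos: [0.5384, -0.1965, 0.057]
eef_rot: [-179.9, -0.1, -96.0]
contact_force: [-1.6, -6.1, 5.2]
gripper_width: 0.0003
```

```bash
cat > chk.py <<'E'
import sys
from plant import telemetry, cams
from h import *
n=sys.argv[1];s=telemetry.get_state();c=cams.capture("scene");print(s["time_s"],s["tcp_pos"],s["contact_force"])
p=np.load("jig.npy");k,sn=np.cos(p[2]),np.sin(p[2]);v=s["tcp_pos"][:2]-p[:2];print("tcp jig",v@[k,sn],v@[-sn,k])
t=cams.capture("top")
f=lambda c,a:cv2.resize(cv2.cvtColor(c["frame"],cv2.COLOR_RGB2BGR)[a[1]:a[3],a[0]:a[2]],(400,300),interpolation=cv2.INTER_CUBIC)
cv2.imwrite(f"pics/{n}.png",np.hstack([f(c,(175,135,335,255)),f(t,(200,155,340,260))]))
E
python3 chk.py p1
```

```text
4.35 [ 0.53840965 -0.19653783  0.05702822] [-1.63189449 -6.1380597   5.16573527]
tcp jig -0.15291502278465063 -2.5418827461414512e-05
```

View pics/p1.png

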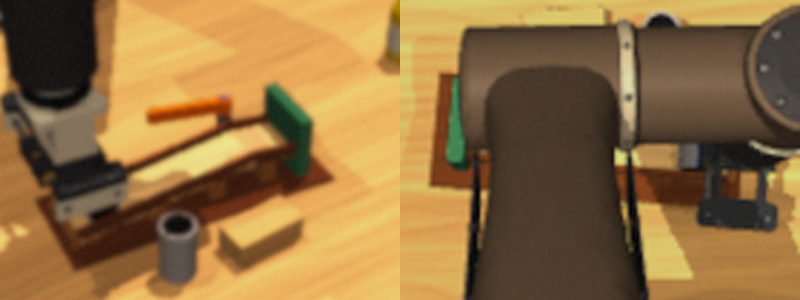

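Contact made: about 6 N horizontally with a high upward drag on the finger, which is benign. The picture shows the pipe ahead of the fingertips and still in the gutter. I'm continuing steadily.

Emit:
carry_out(commands=[0.011,0.11,0.016,0,1,0.011,0.11,0.016,0,1,0.011,0.11,0.016,0,1,0.011,0.11,0.016,0,1,0.011,0.11,0.016,0,1,0.011,0.11,0.016,0,1,0.011,0.11,0.016,0,1,0.011,0.11,0.016,0,1])

```text
time_s: 5.25
tcp_pos: [0.5412, -0.1609, 0.0613]
eef_rot: [-180.0, -0.0, -96.0]
contact_force: [-1.4, -4.3, 3.8]
gripper_width: 0.0008
```

Emit:
carry_out(commands=[0.012,0.12,0.017,0,1,0.012,0.12,0.017,0,1,0.012,0.12,0.017,0,1,0.012,0.12,0.017,0,1,0.012,0.12,0.017,0,1,0.012,0.12,0.017,0,1,0.012,0.12,0.017,0,1,0.012,0.12,0.017,0,1])

```text
time_s: 6.05
tcp_pos: [0.5449, -0.1225, 0.0667]
eef_rot: [180.0, -0.0, -96.0]
contact_force: [-0.8, -6.0, 4.6]
gripper_width: 0.0006
```

Emit:
carry_out(commands=[0.012,0.12,0.017,0,1,0.012,0.12,0.017,0,1,0.012,0.12,0.017,0,1,0.012,0.12,0.017,0,1,0.012,0.12,0.017,0,1,0.012,0.12,0.017,0,1,0.012,0.12,0.017,0,1,0.012,0.12,0.017,0,1])

```text
time_s: 6.85
tcp_pos: [0.5486, -0.0841, 0.0721]
eef_rot: [180.0, -0.0, -96.0]
contact_force: [0.5, -5.0, 4.4]
gripper_width: 0.0005
```

```bash
python3 chk.py p2
```

```text
6.85 [ 0.54856511 -0.08411934  0.07205528] [ 0.46941478 -5.01156954  4.36553204]
tcp jig -0.04004783825163903 0.0014060537300756753
```

View pics/p2.png

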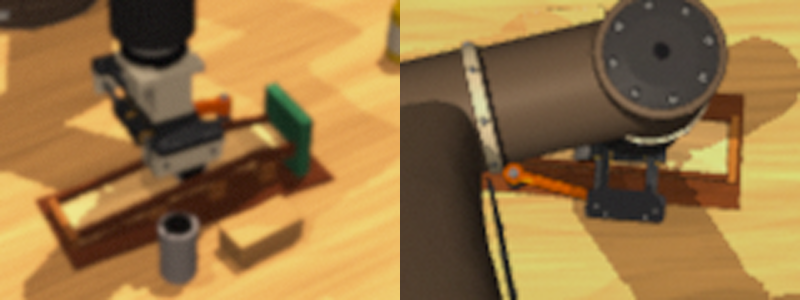

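Foot is empty, with the pipe ahead of the fingers mid-slope. Continuing to the crest.

Emit:
carry_out(commands=[0.012,0.12,0.017,0,1,0.012,0.12,0.017,0,1,0.012,0.12,0.017,0,1,0.012,0.12,0.017,0,1,0.012,0.12,0.017,0,1,0.012,0.12,0.017,0,1,0.012,0.12,0.017,0,1,0.012,0.12,0.017,0,1])

```text
time_s: 7.75
tcp_pos: [0.5527, -0.0453, 0.0773]
eef_rot: [180.0, -0.0, -96.0]
contact_force: [-0.7, -4.6, 2.9]
gripper_width: 0.0004
```

Emit:
carry_out(commands=[0.012,0.11,0.016,0,1,0.011,0.11,0.016,0,1,0.011,0.11,0.016,0,1,0.011,0.11,0.016,0,1,0.01,0.1,0.014,0,1,0.009,0.09,0.013,0,1,0.008,0.08,0.01,0,1,0.007,0.07,0.008,0,1])

```text
time_s: 8.55
tcp_pos: [0.5558, -0.0143, 0.0817]
eef_rot: [180.0, -0.0, -96.0]
contact_force: [-0.4, -5.5, 4.0]
gripper_width: 0.0006
```

Emit:
carry_out(commands=[0.007,0.07,0.006,0,1,0.007,0.07,0.004,0,1,0.006,0.06,0,0,1,0.006,0.06,0,0,1,0.006,0.06,0,0,1,0.006,0.06,0,0,1,0.006,0.06,0,0,1,0.006,0.06,0,0,1])

```text
time_s: 9.35
tcp_pos: [0.5578, 0.006, 0.0818]
eef_rot: [180.0, 0.0, -96.0]
contact_force: [0.5, 0.7, 0.0]
gripper_width: 0.0003
```

```bash
python3 chk.py p3
```

```text
9.35 [0.55782647 0.00595979 0.08179947] [0.49479948 0.70979612 0.02774825]
tcp jig 0.05050613054628033 0.0014350524498951984
```

View pics/p3.png

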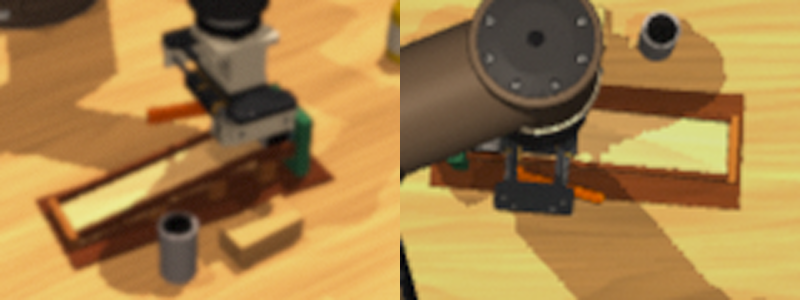

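The contact force has gone to zero, so the pipe has rolled over the crest. Lifting and moving to the outside of the keeper.

Emit:
carry_out(commands=[0,0,0.3,0,1,0,0,0.6,0,1,0,0,0.7,0,1,-0.4,-0.12,0,0,1,-0.7,-0.2,0,0,1,-0.7,-0.2,0,0,1,-0.7,-0.2,0,0,1,-0.3,-0.1,0,0,1])

```text
time_s: 10.25
tcp_pos: [0.4436, -0.028, 0.1467]
eef_rot: [-180.0, 0.0, -96.1]
contact_force: [0.1, -0.4, 1.2]
gripper_width: 0.0005
```

```bash
python3 chk.py p4
```

```text
10.25 [ 0.44362033 -0.02801613  0.14671442] [ 0.08822869 -0.43924798  1.17642032]
tcp jig 0.00499273697194403 0.11155288173406054
```

View pics/p4.png

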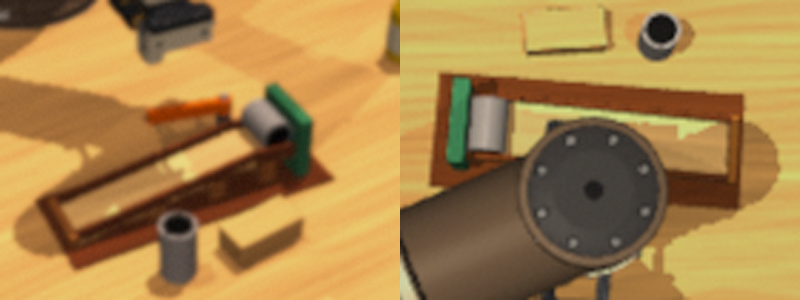

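Pipe is seated against the green stop (left view at 265,120) and the keeper is still open. Computing the arc for the finger corner.

```bash
python3 - <<'E'
import numpy as np
p=np.load("jig.npy");k,s=np.cos(p[2]),np.sin(p[2])
tw=lambda J:np.array([p[0]+k*J[0]-s*J[1],p[1]+s*J[0]+k*J[1]+.002])
rho=.06;L=[np.array([.4436,-.0280])]
for q in [1.9,1.77,1.65,1.5,1.35,1.2,1.05,.9,.75,.6,.5,.4,.3,.2,.1,.05,0,-.05]:
    u=np.array([-np.sin(q),-np.cos(q)]);n=np.array([-np.cos(q),np.sin(q)])
    c=np.array([.072,.052])+rho*u+.005*n+[-.0095,.021]; w=tw(c);print(q,np.round(c*1000),np.round(w,4),np.round((w-L[-1])/.04,2));L.append(w)
E
```

```text
1.9 [ 7. 97.] [ 0.4582 -0.0252] [0.37 0.07]
1.77 [ 5. 90.] [ 0.4653 -0.0286] [ 0.18 -0.09]
1.65 [ 3. 83.] [ 0.4721 -0.0309] [ 0.17 -0.06]
1.5 [ 2. 74.] [ 0.481  -0.0326] [ 0.22 -0.04]
1.35 [ 3. 65.] [ 0.49   -0.0329] [ 0.23 -0.01]
1.2 [ 5. 56.] [ 0.4989 -0.0319] [0.22 0.02]
1.05 [ 8. 47.] [ 0.5077 -0.0296] [0.22 0.06]
0.9 [12. 40.] [ 0.5159 -0.026 ] [0.21 0.09]
0.75 [18. 33.] [ 0.5236 -0.0212] [0.19 0.12]
0.6 [24. 26.] [ 0.5304 -0.0154] [0.17 0.15]
0.5 [29. 23.] [ 0.5345 -0.0109] [0.1  0.11]
0.4 [35. 20.] [ 0.538  -0.0061] [0.09 0.12]
0.3 [40. 17.] [ 0.5411 -0.0009] [0.08 0.13]
0.2 [46. 15.] [0.5436 0.0046] [0.06 0.14]
0.1 [52. 14.] [0.5456 0.0103] [0.05 0.14]
0.05 [55. 13.] [0.5464 0.0132] [0.02 0.07]
0 [57. 13.] [0.547  0.0161] [0.02 0.07]
-0.05 [61. 13.] [0.5475 0.0191] [0.01 0.07]
```

Emit:
carry_out(commands=[0,0,-0.6,0,1,0,0,-0.5,0,1,0,0,-0.35,0,1,0,0,0,0,1])

```text
time_s: 10.75
tcp_pos: [0.4458, -0.0273, 0.0867]
eef_rot: [179.9, -0.1, -96.0]
contact_force: [-0.3, -0.7, -0.5]
gripper_width: 0.0003
```

Emit:
carry_out(commands=[0.2,0,0,0,1,0.18,-0.02,0,0,1,0.15,-0.03,0,0,1,0.17,-0.05,0,0,1,0.11,-0.02,0,0,1,0.11,-0.02,0,0,1,0.12,0,0,0,1,0.11,-0.01,0,0,1])

```text
time_s: 11.55
tcp_pos: [0.4919, -0.0335, 0.0879]
eef_rot: [180.0, -0.0, -96.0]
contact_force: [-1.3, 0.8, 0.2]
gripper_width: 0.0002
```

Emit:
carry_out(commands=[0.11,0.01,0,0,1,0.11,0.01,0,0,1,0.11,0.03,0,0,1,0.11,0.03,0,0,1,0.11,0.04,0,0,1,0.1,0.05,0,0,1,0.1,0.06,0,0,1,0.09,0.06,0,0,1])

```text
time_s: 12.35
tcp_pos: [0.5259, -0.0214, 0.088]
eef_rot: [-180.0, 0.0, -96.0]
contact_force: [-0.1, -1.4, 0.3]
gripper_width: 0.0004
```

Emit:
carry_out(commands=[0.09,0.08,0,0,1,0.09,0.09,0,0,1,0.08,0.1,0,0,1,0.08,0.12,0,0,1,0.07,0.12,0,0,1,0.05,0.12,0,0,1,0.03,0.1,0,0,1,0.02,0.08,0,0,1])

```text
time_s: 13.15
tcp_pos: [0.546, 0.0112, 0.088]
eef_rot: [-180.0, 0.0, -96.0]
contact_force: [0.6, -0.8, 0.2]
gripper_width: 0.0004
```

Emit:
carry_out(commands=[0.02,0.06,0,0,1,0.01,0.05,0,0,1])

```text
time_s: 13.35
tcp_pos: [0.5471, 0.0154, 0.088]
eef_rot: [-180.0, 0.0, -96.0]
contact_force: [0.3, -1.2, -0.4]
gripper_width: 0.0007
```

Near shut. Nudging on 1 mm at a time until the hard stop shows in the force.

Emit:
carry_out(commands=[0,0.03,0,0,1,0,0.03,0,0,1])

```text
time_s: 13.55
tcp_pos: [0.5471, 0.0169, 0.088]
eef_rot: [-180.0, -0.1, -96.0]
contact_force: [3.7, -10.9, -2.0]
gripper_width: 0.0006
```

Emit:
carry_out(commands=[0,0.03,0,0,1,0,0,0,0,1])

```text
time_s: 13.75
tcp_pos: [0.5471, 0.017, 0.0881]
eef_rot: [180.0, -0.1, -96.0]
contact_force: [4.9, -11.1, -1.0]
gripper_width: 0.0005
```

The hard stop is reached: 11 N, and TCP y stalled where I predicted q = 0. Backing off and lifting clear.

Emit:
carry_out(commands=[0,-0.2,0,0,1,-0.03,-0.3,0,0,1,0,0,0.6,0,1,0,0,0.9,0,1,-0.5,-0.6,0.9,0,1,-0.5,-0.9,0.5,0,1,-0.5,-0.9,0,0,1,0,-0.9,0,0,1])

```text
time_s: 14.55
tcp_pos: [0.4836, -0.1344, 0.2053]
eef_rot: [-179.9, 0.1, -96.0]
contact_force: [0.5, 0.1, -0.6]
gripper_width: 0.0003
```

Emit:
carry_out(commands=[0,-0.9,0,0,1,0,-0.9,0,0,1,0,0,0,0,1,0,0,0,0,1])

```text
time_s: 14.95
tcp_pos: [0.4851, -0.2062, 0.2036]
eef_rot: [180.0, 0.0, -96.2]
contact_force: [-0.1, 0.1, -1.6]
gripper_width: 0.0006
```

```bash
python3 chk.py p5
```

```text
14.95 [ 0.48510934 -0.20620661  0.20363489] [-0.0910425   0.09117275 -1.58460264]
tcp jig -0.16800102907645642 0.0520017001783013
```

View pics/p5.png

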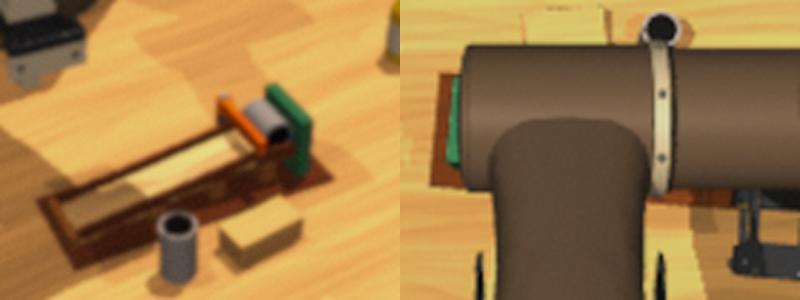

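The picture shows the pipe at (265,120) against the green stop and the keeper across behind it, from (222,100) to (266,150). I'll check the angle numerically before handing in.

```bash
python3 - <<'E'
from plant import cams, r
from h import *
c=cams.capture("scene");im=cv2.cvtColor(c["frame"],cv2.COLOR_RGB2HSV)
m=((im[...,0]<16)&(im[...,1]>190)&(im[...,2]>150)).astype(np.uint8);m[:165]=0;m[200:]=0;m[:,:255]=0;m[:,300:]=0
P=np.argwhere(m)[:,::-1];v=cv2.fitLine(P.astype(np.float32),2,0,.01,.01).ravel();print(len(P),P.min(0),P.max(0),"angle",np.degrees(np.arctan2(v[1],v[0])))
p=np.load("jig.npy");k,s=np.cos(p[2]),np.sin(p[2])
for q in(0,.05,.1,.2):
    w=[np.array(proj(c,[p[0]+k*x-s*y,p[1]+s*x+k*y+.002,.071])) for x,y in((.072,.052),(.072-.098*np.sin(q),.052-.098*np.cos(q)))]
    print(q,w,np.degrees(np.arctan2(*(w[1]-w[0])[::-1])))
E
```

```text
86 [262 174] [280 192] angle 46.46469
0 [array([263.62334198, 176.6640905 ]), array([279.37806247, 194.30748642])] 48.236649563491476
0.05 [array([263.62334198, 176.6640905 ]), array([277.90933649, 194.75552358])] 51.70342988383089
0.1 [array([263.62334198, 176.6640905 ]), array([276.3984811 , 195.15680301])] 55.36250054999714
0.2 [array([263.62334198, 176.6640905 ]), array([273.26779112, 195.81372343])] 63.26851834736367
```

Measured image angle is 46.5°. q = 0 predicts 48.2° and q = 0.05 predicts 51.7°, so the keeper is shut.

```bash
python3 -c "
from plant import r
print(r.close_job())"
```

```text
the job is handed in; nothing more can be done
None
```

I pushed the pipe up the gutter with shut fingertips at about 40–50 mm/s, with 4–6 N of contact force. It rolled over the crest on its own and came to rest against the green end stop. I then swung the orange keeper shut from outside until it met its hard stop (about 11 N, no further movement), lifted clear and handed the job in at about 15 s of the 56 s allowed.

**Last checks:**
- **Pipe:** the final picture shows it against the stop, with the keeper square across behind it.
- **Keeper angle:** it measured 46.5° in the scene image. Fully shut predicts 48.2° and 0.05 rad open predicts 51.7°, so it reads as shut.
- **Bystanders:** the spare pipe and pine block look unmoved in the last picture. I did not check the other bystanders closely at the end, but the arm and gripper did not go near them at bench height.

**Disagreement:** raised points in the gutter fit were about 3 mm off from the base-board corners along the gutter. I allowed for that with a 2 mm offset and went by contact force for the final positions.

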